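Preset and lock the speed dial of a goldsmith's handpiece controller

ROBOT

A 6-joint arm with a two-finger parallel gripper is mounted at the origin on the work surface. World frame = base frame: x ahead of the robot, y to its left, z up, the work surface at z = 0. Lengths are in mm, angles in rad, forces in N, time in s.
With the tool pointing down it reaches from about 300 to 775 mm from the base axis. Payload 14.6 kg.
Tool frame: the origin (TCP) lies on the centre line of the jaws, within the pads' length; the fingertips stand 19 mm ahead of it and the grasp point (between the pads) is the TCP (bot.tip_reach is the distance from the TCP to the fingertips, in mm); y points along the fingers, x is the direction in which the jaws open and shut, and the axes are right-handed (so a half turn about y gives the same grasp; the last joint's range is limited). The gripper opens to 85 mm and grips with 20 to 120 N. Pads are 22 mm wide; open, the fingers measure 114 mm over their backs; the gripper's body (76 mm by 85 mm) begins 54 mm behind the grasp point. The pads swing forward as they close: fully open they stand 13 mm farther back than shut.
Start: joints at [-1.226, 0.3, 1.521, -0, 1.321, -0.067], TCP at [220.135, -504.014, 250.281] pointing down, gripper open.
Joint ranges: [-3.03, 3.03], [-0.79, 2.21], [0.23, 2.52], [-1.04, 4.18], [0, 3.07], [-2.55, 2.55]. Speed limits (rad/s): [2.22, 2.22, 2.57, 3.14, 3.14, 3.14].

INTERFACE

Orientations are given as a unit quaternion [w, x, y, z].
In Python, from rig import bot gives the robot as it stands. Calls block until the motion is done:
- bot.move_to(position, orientation): joint-space move of the TCP to a pose.
- bot.servo_line(position, attitude=None, speed=150, until_force=None): straight line of the TCP; attitude=None keeps the orientation; speed is the mean speed in mm/s. With until_force (N) it stops when the force on the tool has changed by that much, and returns True; else False.
- bot.move_joints(angles): joint-space move.
- bot.move_gripper(opening, grip_force=None): finger opening in mm; grip_force is the grip in N (None keeps the last); returns when the fingers have stopped.
- bot.dwell(seconds).
- bot.ik(position, orientation): joint angles nearest the present ones, or None.
- bot.read_state(): the state.
- bot.read_camera(name): name is "side" or "top" or "wrist"; returns a dict with "image" (384x512x3 uint8, blue, green, red), "depth" (384x512 float32, mm along the optical axis (not along the pixel's ray), 0 where there is no reading), "fovy" (degrees; the focal length in pixels is half the picture's height over the tangent of half this angle, whatever the lens; pixels are square), "cx", "cy" (the principal point, pixels), "k1" (the pictures are not rectified: a ray, as slopes to the right and down, at radius r is drawn at 1 + k1 r^2 times it, then the intrinsics apply), "eye" and "attitude" of the camera in the world; the wrist camera has in their place "mount" (4x4, takes a point from camera to tool coordinates, whose origin is the TCP and whose axes are the tool frame's). Camera axes: x right, y down, z forward; pixel columns grow to the right and rows downward; lengths in mm; the calibration is good to about 2 mm. A picture is of the moment at which its call begins: read the wrist's pose just before it.
A pose or a line that the arm cannot do raises bot.MotionError and nothing moves.
- bot.finish_job(): hands the job in, once; it reports no verdict.
The state is a dict: "clock": time; "joint_positions": joint angles; "qvel": joint speeds; "effort": joint torques, N m; "ee_pos": TCP position; "tool_rot": TCP orientation; "ft_force": force on the tool from outside, world axes, zero at the start; "moment": the same for the moment, N m; "grip_width": finger opening in mm.
Only numpy, scipy, OpenCV 4.12 (cv2) and the standard library are available. Lean on these libraries where they do the work, as an engineer would, in place of code of your own. Each camera call takes 0.05 s, during which the arm holds its last target.

TASK

Preset the handpiece controller on the bench: turn the black speed knob so that its pointer points straight at the small steel marker clip beside the dial, and only then turn the wide knurled steel lock ring underneath the knob clockwise until it stops, leaving the pointer on the marker. Then roll the torque thumbwheel in its slot towards the back of the unit (the edge where the handpiece stands) until it stops, without bumping the handpiece or disturbing the things around the unit, and let go of everything.

Things in the scene. Friction and masses are not known exactly. Their poses are not given: they have to be found in the camera images.
- unit: Grey metal control box with an aluminium top panel, bolted down; 190 (its x) by 260 (its y) by 60 mm high. Origin: centre of its underside, on the bench. Its +x points to the back edge, where the handpiece stands; its +y to the side with the dial; z up. The dial axis is at x -10, y +60 mm; the thumbwheel at x -10, y -75 mm. The top panel is 60 mm above the bench.
- dial_axis (a point): Point where the vertical axis shared by speed knob and lock ring meets the top panel. Stack above the panel: lock ring from 3 to 19 mm, knob skirt with pointer from 20 to 24 mm, knob grip from 24 to 46 mm. The panel is flat and free around it to a radius of at least 65 mm, but for the 6 mm high marker clip.
- knob_mid (a point): Centre of the round black knob's grip, on the dial axis, 35 mm above the panel. The grip is 32 mm in diameter and 22 mm tall, with vertical sides and fine flutes; below it a skirt of 40 mm diameter, 4 mm thick.
- pointer_tip (a point): Tip of the knob's pointer: a 4 mm wide tab on the skirt with a white line, 25 mm from the dial axis, 22 mm above the panel. It turns with the knob.
- speed_knob (a joint): Angle of the speed knob in rad, growing clockwise seen from above; at 0 the pointer points along the unit's +x (to the back). Range -2.4 to 2.4; it starts between -1.7 and -0.9. Light friction (0.03 N m), stays where it is left.
- mark_point (a point): The point where the pointer tip must come: in line with the marker clip, 25 mm from the dial axis, 22 mm above the panel (in the air above the lock ring). The clip itself is a dark steel tab, 5 mm wide and 6 mm high, fixed on the panel from 30 to 45 mm from the dial axis. It is clockwise of the pointer at the start, at a knob angle between -0.2 and 0.9.
- ring_mid (a point): Centre of the lock ring, on the dial axis, 11 mm above the panel (half-way up). The ring is steel, round, knurled, 54 mm in diameter and 16 mm high (3 to 19 mm above the panel); it can be gripped across its diameter with the knob between the fingers.
- lock_ring (a joint): Angle of the lock ring in rad, growing clockwise seen from above (tightening). Range 0 (loose) to 1.8 (tight, hard stop); it starts between 0.1 and 0.8. Friction 0.05 N m; it stays where it is left, stays at one height and does not move the knob.
- wheel_top (a point): Highest point of the thumbwheel, 11.5 mm above the panel. The wheel is grey, 47 mm in diameter over its 18 ribs (ribs 1.5 mm high, 20 degrees apart), 12 mm wide, on a level axle along the unit's y, 12 mm below the panel; only its top stands out of the slot. The slot is edged by two black cheeks 3 mm high, 5 mm wide, from 7.5 to 12.5 mm to either side of the wheel's middle plane.
- thumbwheel (a joint): Angle of the thumbwheel in rad, growing as its top moves along the unit's +x (to the back). Range 0 to 1.9 (hard stop); it starts between 0 and 0.5. Friction 0.02 N m (about 1 N at the rim); stays where it is left.
- handpiece_top (a point): Top of the steel body of the handpiece that stands upright, fixed, in a rubber holder near the back edge of the panel (75 mm behind the unit's centre, anywhere from 50 mm left to 50 mm right of it); 130 mm above the panel, 19 mm in diameter, holder 28 mm in diameter and 18 mm high. A thin bur stands 18 mm higher. Touch it with no more than a few newtons.
- mandrel_mid (a point): Bystander: loose steel ring mandrel standing on a round foot 60 mm in diameter; a cone 24 mm thick at the bottom and 12 mm at the top, 160 mm tall. Point: half-way up its axis.
- jar_mid (a point): Bystander: loose amber glass jar with a steel lid, 58 mm in diameter, 85 mm tall. Point: its centre.
- block_mid (a point): Bystander: loose steel bench block on a rubber base, 62 by 50 by 24 mm. Point: its centre.
- bur_stand_mid (a point): Bystander: loose round wooden bur stand, 54 mm in diameter and 45 mm high, with thin burs standing 34 mm above it. Point: centre of the wooden block.
Not all that is in view belongs to the job. Leave any blue or purple look-alike of the part that bears mandrel_mid alone.

How it is judged:
By the outcome, as a careful person would: the job done as asked, in the order asked, and still so for the second after the job is handed in, with the robot touching nothing.
It also fails if it takes over 72 s, if anything falls off the work surface, if the arm or the gripper's body presses on something with over 40 N, if the wrist force passes 120 N, or if a joint passes its speed limit or range.

## Working session

There is one attempt and no reset: what is moved stays moved. The work goes in short steps, each a Python script; the robot and the scene stay as the last script left them, time stands still between calls to the robot, and variables do not carry over. Pictures are saved under pics/ and viewed, and the job is handed in when it is done.

```bash
ls; mkdir -p pics
python3 - <<'E'
from rig import bot
import cv2
for n in ["side","top","wrist"]:
    c=bot.read_camera(n); cv2.imwrite(f"pics/a_{n}.png",c["image"])
    print(n,{k:v for k,v in c.items() if k not in("image","depth")})
s=bot.read_state();print(s)
E
```

```text
pics
side {'fovy': 44.47888327482468, 'cx': 258.732465144786, 'cy': 188.7175437239198, 'k1': 0.013669079982300028, 'eye': array([199.18165368, 623.45370245, 727.69624628]), 'attitude': array([ 0.12883344, -0.28690896,  0.85410397, -0.41423617])}
top {'fovy': 51.3419915404164, 'cx': 249.12882412081817, 'cy': 190.58749677725802, 'k1': -0.14182746726361953, 'eye': array([516.82501485,  46.62980589, 947.69413581]), 'attitude': array([ 0.05068825, -0.70058442,  0.71039814, -0.04412094])}
wrist {'fovy': 59.639757908410616, 'cx': 252.6228239620937, 'cy': 184.2785298264064, 'k1': -0.09202283235214656, 'mount': array([[ 9.99999372e-01, -5.49143192e-04,  9.76646040e-04,
         2.42997799e-01],
       [-1.09093079e-03, -2.78455239e-01,  9.60448588e-01,
        -1.23974158e+02],
       [-2.55471597e-04, -9.60449050e-01, -2.78455663e-01,
         7.08458054e+01],
       [ 0.00000000e+00,  0.00000000e+00,  0.00000000e+00,
         1.00000000e+00]])}
{'clock': 0.15, 'joint_positions': array([-1.22564449e+00,  3.00321904e-01,  1.52139775e+00,  2.99011591e-05,
        1.32070155e+00, -6.66198879e-02]), 'qvel': array([ 7.75550112e-05, -7.36985000e-05, -3.08341184e-03, -2.63859432e-04,
        1.49053736e-03,  3.50015659e-05]), 'effort': array([ 1.35248324e-04, -5.43665743e+01, -3.61882925e+01, -7.11673306e-05,
        3.16441248e-03, -2.70185734e-05]), 'ee_pos': array([ 220.07206318, -503.89192109,  249.8807141 ]), 'tool_rot': array([ 0.5918404 , -0.59147129,  0.38745282, -0.38699738]), 'ft_force': array([ 0.04309886, -0.20788494,  0.21980727]), 'moment': array([-0.03130533, -0.05964898,  0.05062095]), 'grip_width': 85.54459044524233}
```

View pics/a_top.png

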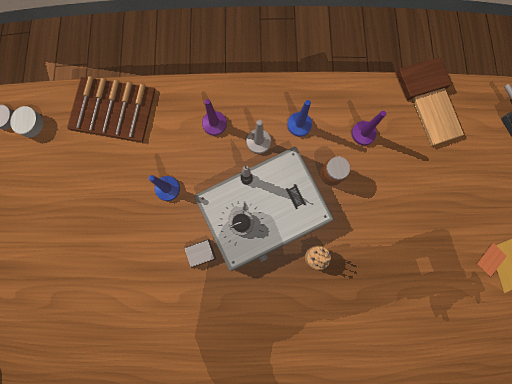

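View pics/a_side.png

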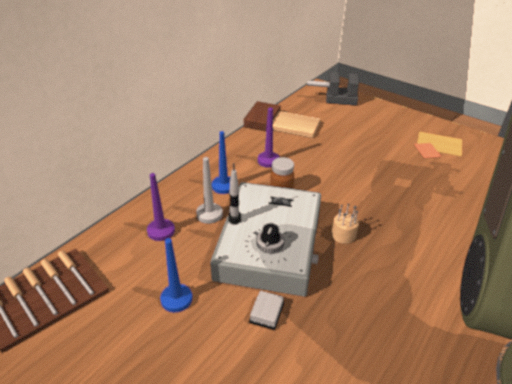

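View pics/a_wrist.png

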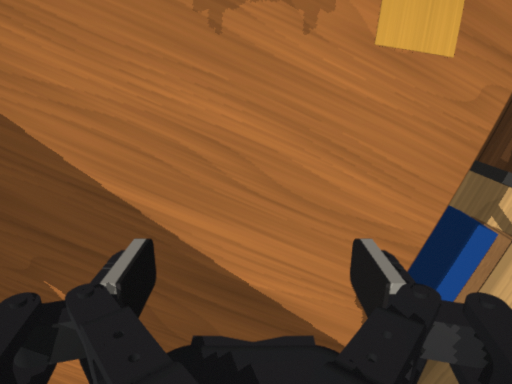

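Top view shows the unit at (264,210), the dial at (241,223), the thumbwheel slot at (297,196) and the handpiece at (246,177). The mandrel (grey) is at (259,140), the jar at (338,169), the block at (200,253) and the bur stand at (318,258). The blue and purple cones are look-alikes.

```bash
cat > h.py <<'E'
import numpy as np, cv2
from scipy.spatial.transform import Rotation as R
def rot(q): return R.from_quat([q[1],q[2],q[3],q[0]]).as_matrix()
def quat(M):
    x=R.from_matrix(M).as_quat(); return [x[3],x[0],x[1],x[2]]
def campose(c,st=None):
    if "eye" in c: return rot(c["attitude"]),np.array(c["eye"],float)
    T=np.array(c["mount"]); Rt=rot(st["tool_rot"])
    return Rt@T[:3,:3], Rt@T[:3,3]+np.array(st["ee_pos"])
def foc(c): return c["image"].shape[0]/2/np.tan(np.radians(c["fovy"])/2)
def pix2plane(c,uv,z,st=None):
    Rc,e=campose(c,st); f=foc(c); out=[]
    for u,v in np.atleast_2d(uv):
        d=np.array([(u-c["cx"])/f,(v-c["cy"])/f]); s=d.copy()
        for _ in range(20): s=d/(1+c["k1"]*(s@s))
        r=Rc@np.array([s[0],s[1],1]); out.append(e+r*(z-e[2])/r[2])
    return np.array(out)
def proj(c,P,st=None):
    Rc,e=campose(c,st); f=foc(c); p=(np.atleast_2d(P)-e)@Rc
    s=p[:,:2]/p[:,2:]; s=s*(1+c["k1"]*(s**2).sum(1,keepdims=True))
    return s*f+[c["cx"],c["cy"]]
E
python3 - <<'E'
from rig import bot
from h import *
c=bot.read_camera("top"); im=c["image"]
cv2.imwrite("pics/b_top.png",cv2.resize(im[130:290,170:370],None,fx=4,fy=3.75,interpolation=cv2.INTER_CUBIC)[:600,:800])
d=bot.read_camera("side"); im=d["image"]
cv2.imwrite("pics/b_side.png",cv2.resize(im[140:340,190:370],None,fx=3,fy=3,interpolation=cv2.INTER_CUBIC))
print(rot(c["attitude"]).round(2))
print(pix2plane(c,[(294,150),(331,218),(232,268),(197,195)],60).round(1))
dep=c["depth"];print(dep[210,270],dep[223,241])
E
```

```text
[[-0.01 -0.99  0.13]
 [-1.    0.01  0.01]
 [-0.01 -0.13 -0.99]]
[[ 728.5  -49.4   60. ]
 [ 572.3 -127.8   60. ]
 [ 465.6   94.    60. ]
 [ 628.4  171.4   60. ]]
888.68494 839.6212
```

View pics/b_top.png

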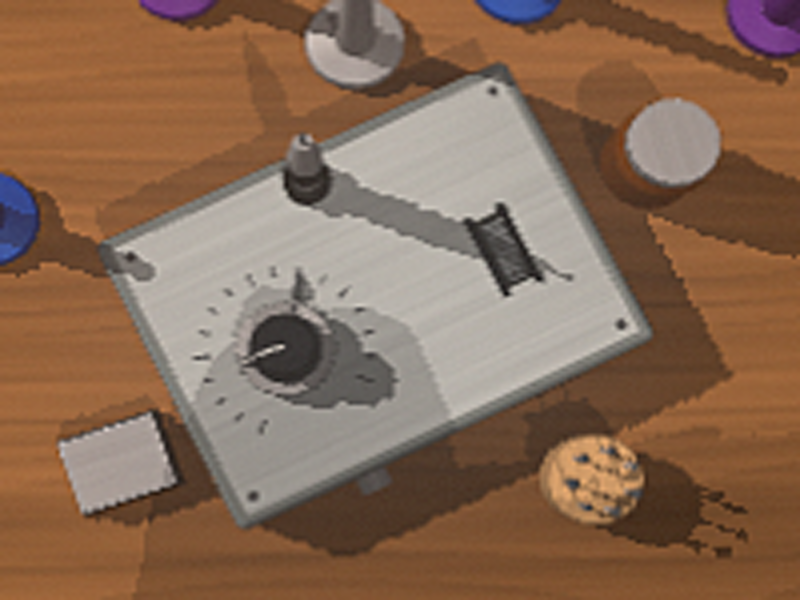

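View pics/b_side.png

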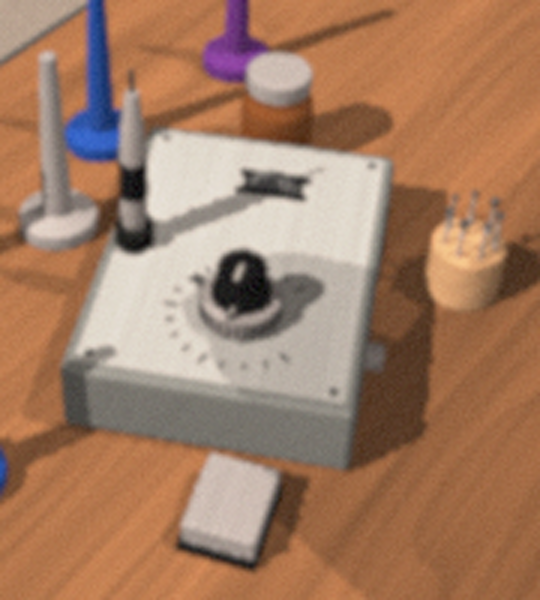

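```bash
cat >> h.py <<'E'
def tool(psi):
    c,s=np.cos(psi),np.sin(psi)
    return quat(np.array([[c,0,-s],[s,0,c],[0,-1,0]]))
E
python3 - <<'E'
from rig import bot
from h import *
for d in range(-180,181,30):
    q=bot.ik([565,73,290],tool(np.radians(d))); print(d,None if q is None else np.round(q,2))
c=bot.read_camera("top")
th=np.radians(24.4);U=np.array([[np.cos(th),-np.sin(th)],[np.sin(th),np.cos(th)]])
ce=np.array([598.7,22.05])
for n,uv,z in [("hand",(246.7,181),65),("knob",(241.3,223),106),("wheel",(170+505/4,130+250/3.75),70),("mandrel",(170+353/4,130+45/3.75),8),("jar",(338,168),85),("bur",(318,257),45),("block",(200,253),24)]:
    p=pix2plane(c,uv,z)[0];print(n,p.round(),(U.T@(p[:2]-ce)).round())
E
```

```text
-180 None
-150 None
-120 [ 0.06  0.32  1.41 -0.    1.42  2.16]
-90 [ 0.06  0.32  1.41 -0.    1.42  1.63]
-60 [0.06 0.32 1.41 0.   1.42 1.11]
-30 [ 0.06  0.32  1.41 -0.    1.42  0.59]
0 [ 0.06  0.32  1.41 -0.    1.42  0.06]
30 [ 0.06  0.32  1.41 -0.    1.42 -0.46]
60 [ 0.06  0.32  1.41  0.    1.42 -0.98]
90 [ 0.06  0.32  1.41 -0.    1.42 -1.51]
120 [ 0.06  0.32  1.41 -0.    1.42 -2.03]
150 [ 0.06  0.32  1.41 -0.    1.42 -2.55]
180 None
hand [658.  59.  65.] [69.  9.]
knob [562.  71. 106.] [-13.  60.]
wheel [620. -50.  70.] [-10. -75.]
mandrel [762.  31.   8.] [152. -59.]
jar [ 681. -143.   85.] [   7. -184.]
bur [486. -98.  45.] [-152.  -63.]
block [498. 169.  24.] [-31. 176.]
```

Run:
```python
from rig import bot
from h import *
p=np.radians(100)
bot.move_to([540,65,290],tool(p))
bot.servo_line([540,65,245],speed=120)
bot.dwell(0.2)
st=bot.read_state(); c=bot.read_camera("wrist")
np.save("c1.npy",{"c":c,"st":st},allow_pickle=True)
cv2.imwrite("pics/c1.png",c["image"])
print(st["clock"],st["ee_pos"],proj(c,[[564.8,72.6,60],[564.8,72.6,106]],st))
t=bot.read_camera("top"); np.save("t1.npy",t,allow_pickle=True)
```

```text
3.3583 [540.25596341  64.96552821 245.85611226] [[256.60477544 190.13190213]
 [257.15805685 206.41345722]]
```

View pics/c1.png

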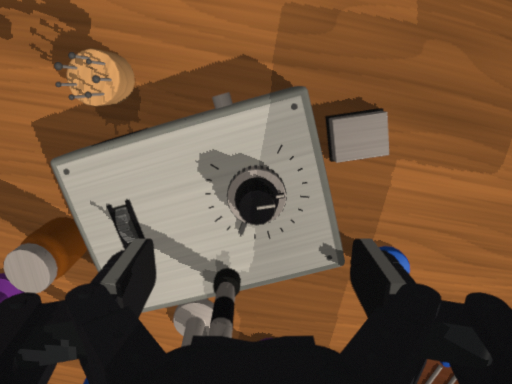

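Run:
```python
from h import *
D=np.load("c1.npy",allow_pickle=True).item();c,st=D["c"],D["st"];im=c["image"]
cv2.imwrite("pics/c2.png",cv2.resize(im[140:260,190:330],None,fx=5,fy=5,interpolation=cv2.INTER_CUBIC))
cv2.imwrite("pics/c3.png",cv2.resize(im[80:320,40:350],None,fx=2.5,fy=2.5,interpolation=cv2.INTER_CUBIC))
```

```text
(no output)
```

View pics/c2.png

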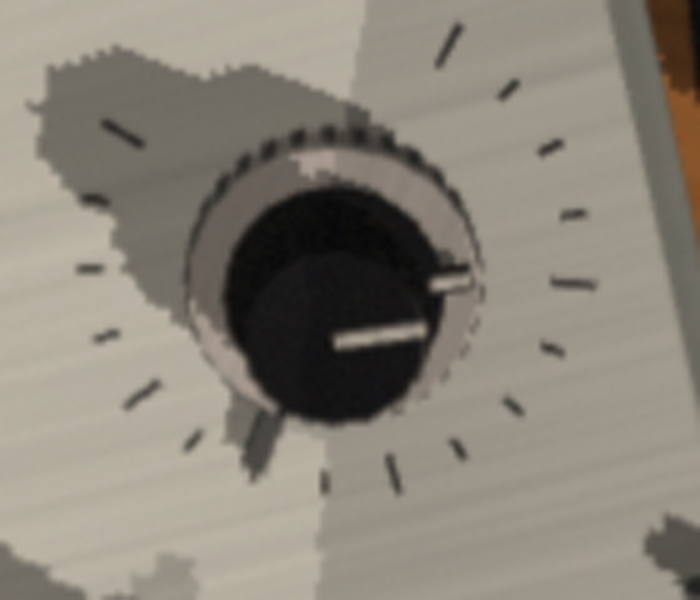

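View pics/c3.png

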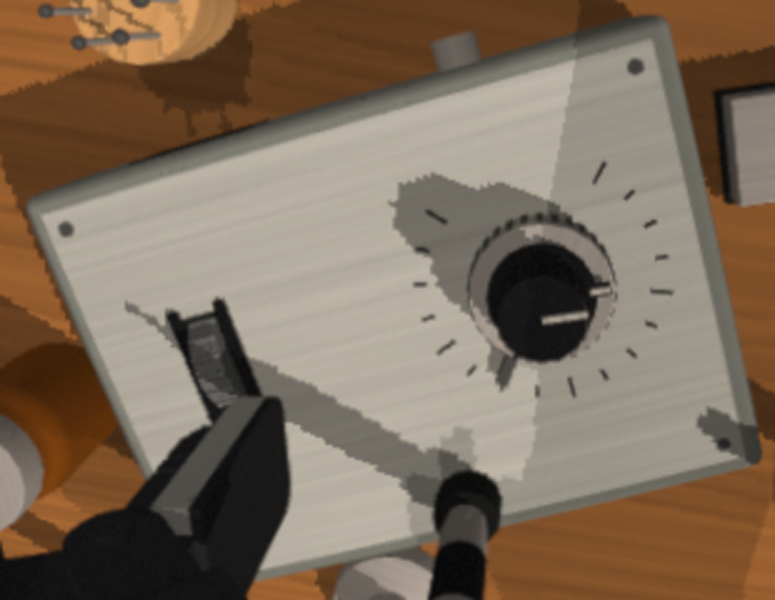

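Run:
```python
from h import *
from scipy.optimize import least_squares
D=np.load("c1.npy",allow_pickle=True).item();c,st=D["c"],D["st"]
f=lambda a:np.array(a,float)/5+[190,140]
tk=f([(509,90),(551,147),(573,214),(552,349),(513,407),(458,449),(325,482),(193,439),(105,335),(90,268),(95,200)])
P=pix2plane(c,tk,60,st)[:,:2]
r=least_squares(lambda x:np.hypot(*(P-x[:2]).T)-x[2],[565,73,40]);print(r.x,r.fun.round(1))
A=r.x[:2]
# screws/corners in c3
g=lambda a:np.array(a,float)/2.5+[40,80]
S=pix2plane(c,g([(636,67),(66,230),(724,444)]),60,st)[:,:2];print(S)
x=S[2]-S[0];y=S[0]-S[1];print("yaw",np.degrees(np.arctan2(x[1],x[0])),np.degrees(np.arctan2(-y[0],y[1])),np.hypot(*x),np.hypot(*y))
cc=(S[1]+S[2])/2;print("centre",cc)
yaw=np.arctan2(-y[0],y[1])
U=np.array([[np.cos(yaw),-np.sin(yaw)],[np.sin(yaw),np.cos(yaw)]])
print("axis from screws",cc+U@[-10,60], "knob top centre",pix2plane(c,f([(335,337)]),106,st))
long=pix2plane(c,f([(451,45),(573,284),(394,474),(141,395),(122,132)]),60,st)[:,:2]
def ang(p,ax=A): d=p-ax; return np.degrees(yaw-np.arctan2(d[...,1],d[...,0])), np.hypot(d[...,0],d[...,1])
print("ticks",ang(long),ang(P))
print("clip",ang(pix2plane(c,f([(258,474),(268,440),(276,412)]),66,st)[:,:2]))
print("pointer",ang(pix2plane(c,f([(468,276),(432,285)]),84,st)[:,:2]))
q=pix2plane(c,f([(335,342),(425,328)]),106,st)[:,:2];print(ang(q), np.degrees(yaw-np.arctan2(*(q[1]-q[0])[::-1])))
```

```text
[566.59700289  72.85706347  47.22412764] [-0.1 -0.  -0.  -0.1  0.2  0.  -0.  -0.3  0.2  0.   0. ]
[[ 480.95006936   92.43156136]
 [ 579.07183301 -114.68752727]
 [ 623.87757348  160.25347143]]
yaw 25.385258698072672 25.34905017112155 158.20266407674592 229.18594497816719
centre [601.47470325  22.78297208]
axis from screws [566.74963882  72.72463705] knob top centre [[565.68673225  72.62518968 106.        ]]
ticks (array([-1.37031804e+02, -6.85587382e+01, -6.64426197e-02,  6.87464019e+01,
        1.37704566e+02]), array([47.50721876, 47.17978938, 47.09438122, 47.40756626, 47.45631075])) (array([-119.96224053, -103.07284348,  -85.88984462,  -51.52157412,
        -34.11386812,  -17.02178525,   17.06131366,   51.82286112,
         86.16318602,  103.25132291,  120.05199176]), array([47.15296862, 47.21605381, 47.20029138, 47.14320194, 47.45493437,
       47.27408365, 47.18242534, 46.9407196 , 47.40623478, 47.23092919,
       47.26356136]))
clip (array([34.39457949, 35.09087213, 35.98324726]), array([45.09496042, 37.51702244, 31.37731278]))
pointer (array([-85.22349293, -83.6519971 ]), array([24.45549191, 17.82519717]))
(array([139.39972828, -84.24539156]), array([ 0.08112133, 15.18560553])) -84.03495728545889
```

Run:
```python
from rig import bot
from h import *
print(bot.tip_reach)
A=[566.6,72.8]
bot.move_to([*A,240],tool(np.radians(130)))
bot.move_gripper(60)
print(bot.tip_reach)
print(bot.servo_line([*A,125],speed=120,until_force=8))
print(bot.servo_line([*A,105],speed=40,until_force=5))
bot.dwell(0.2)
s0=bot.read_state();print(s0["clock"],s0["ee_pos"],s0["ft_force"])
bot.move_gripper(28,25)
bot.dwell(0.2)
s=bot.read_state();print(s["clock"],s["ee_pos"],s["ft_force"]-s0["ft_force"],s["moment"],s["grip_width"])
M=rot(s["tool_rot"]);print("tool-frame F",M.T@(s["ft_force"]-s0["ft_force"]))
c=bot.read_camera("side");cv2.imwrite("pics/d_side.png",cv2.resize(c["image"][140:340,190:370],None,fx=3,fy=3))
```

```text
19.0
19.0
False
False
6.35 [566.69043167  72.79981774 105.22806242] [-0.18265881  0.22114444  0.47115282]
6.9083 [566.31072835  73.21405844 105.33737528] [-4.83057631  2.67800795  4.97456884] [ 0.50387558  0.75550755 -0.02987425] 31.007499805630438
tool-frame F [ 5.16103116 -4.96999531  1.97874535]
```

View pics/d_side.png

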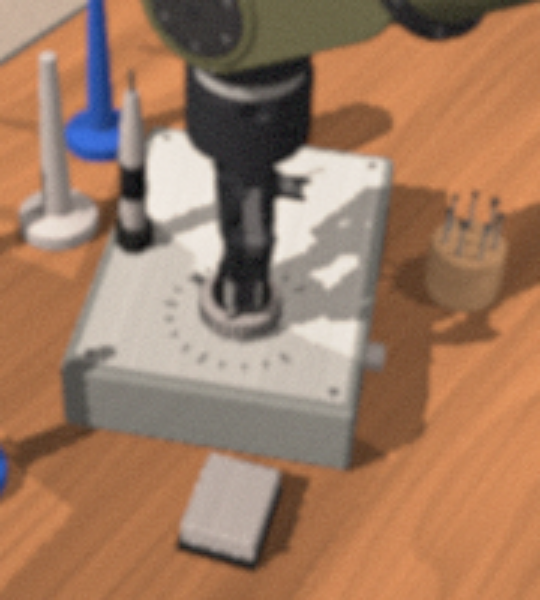

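Run:
```python
from rig import bot
from h import *
A=[566.2,73.3]
s=bot.read_state();q=np.array(s["joint_positions"])
for d in (30,60,90,118.8):
    t=bot.ik([*A,105],tool(np.radians(130-d)));bot.move_joints(t)
    s=bot.read_state();M=rot(s["tool_rot"]);print(s["clock"],np.degrees(np.arctan2(M[1,0],M[0,0])),(M.T@s["ft_force"]).round(1),s["moment"].round(2))
bot.dwell(0.3)
s=bot.read_state();M=rot(s["tool_rot"]);print(s["clock"],np.degrees(np.arctan2(M[1,0],M[0,0])),s["grip_width"])
bot.move_gripper(60)
bot.servo_line([*A,130],speed=60)
bot.servo_line([540,80,245],speed=150)
bot.dwell(.2)
st=bot.read_state(); c=bot.read_camera("wrist")
np.save("c2.npy",{"c":c,"st":st},allow_pickle=True)
p=proj(c,[[*A,80]],st)[0];print(st["clock"],p)
x,y=int(p[0]),int(p[1]);cv2.imwrite("pics/e1.png",cv2.resize(c["image"][y-60:y+60,x-70:x+70],None,fx=5,fy=5,interpolation=cv2.INTER_CUBIC));print(x-70,y-60)
```

```text
7.525 100.19027050423452 [-3.2 -4.7  1.7] [-0.66  0.06 -0.05]
8.0917 70.11933388005173 [-6.7 -5.1 -1.1] [-1.18  0.2  -0.07]
8.6583 40.113239596830276 [-8.6 -6.5 -5.2] [-1.55  0.55 -0.03]
9.2083 11.310759354544308 [-8.1 -8.6 -8.4] [-1.75  0.99 -0.05]
9.5083 11.32894317176806 30.699181732647183
11.6083 [280.02559069 182.4567616 ]
210 122
```

View pics/e1.png

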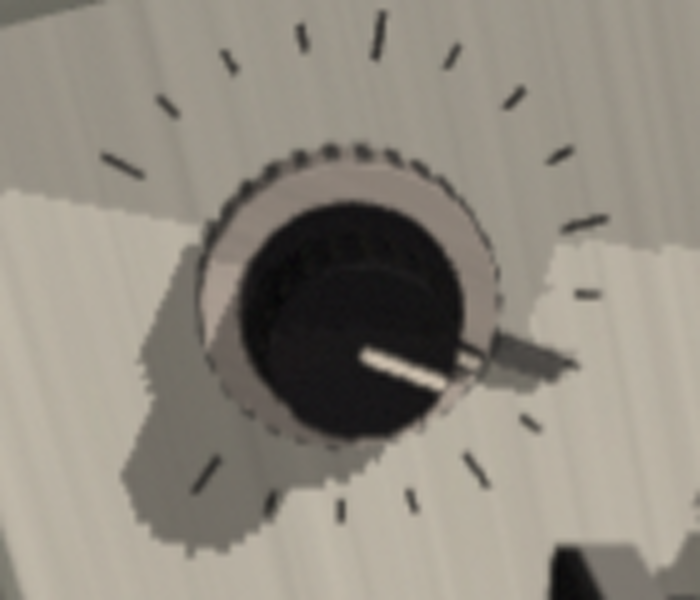

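Run:
```python
from h import *
D=np.load("c2.npy",allow_pickle=True).item();im=D["c"]["image"]
x0,y0=210+65,122+50
a=im[y0:y0+40,x0:x0+55];a=cv2.resize(a,None,fx=14,fy=14,interpolation=cv2.INTER_NEAREST)
cv2.imwrite("pics/e2.png",cv2.convertScaleAbs(a,alpha=1.3,beta=10)); print(x0,y0)
D=np.load("c1.npy",allow_pickle=True).item();im=D["c"]["image"]
a=im[210:245,225:265];a=cv2.resize(a,None,fx=16,fy=16,interpolation=cv2.INTER_NEAREST)
cv2.imwrite("pics/e3.png",cv2.convertScaleAbs(a,alpha=1.3,beta=10))
```

```text
275 172
```

View pics/e2.png

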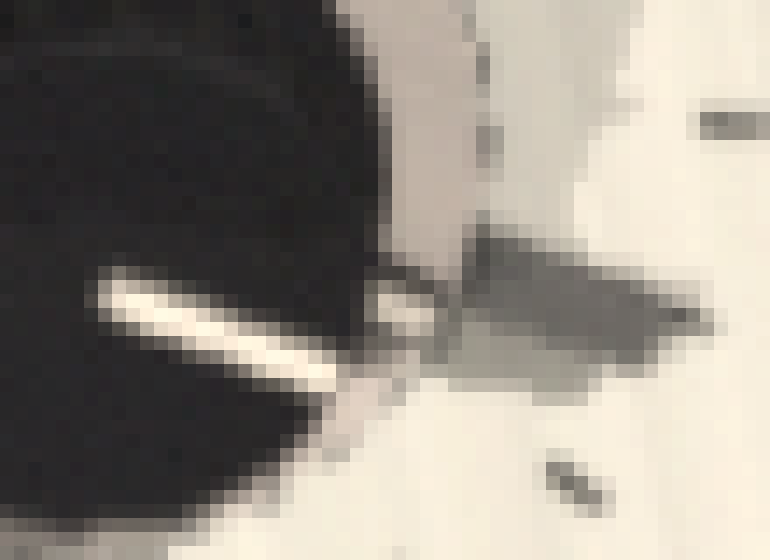

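View pics/e3.png

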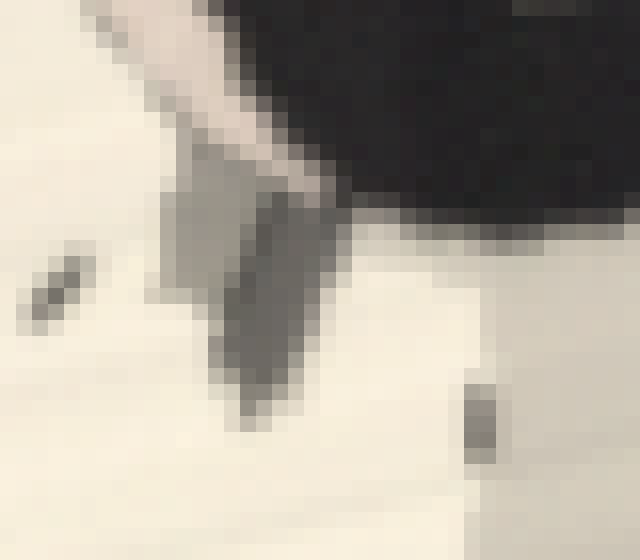

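Run:
```python
from h import *
yaw=np.radians(25.35)
f14=lambda a,s,o:np.array(a,float)/s-0.5+o
for fn,A in (("c1.npy",(566.65,72.8)),("c2.npy",None)):
    D=np.load(fn,allow_pickle=True).item();c,st=D["c"],D["st"]
    g=cv2.cvtColor(c["image"],cv2.COLOR_BGR2GRAY)
    if A is None:
        f=lambda a:np.array(a,float)/5-0.5+[210,122]
        P=pix2plane(c,f([(168,106),(230,62),(303,38),(452,56),(514,98),(560,154),(588,294),(530,423),(412,501),(341,511),(270,502)]),60,st)[:,:2]
        from scipy.optimize import least_squares
        r=least_squares(lambda x:np.hypot(*(P-x[:2]).T)-x[2],[565,73,40]);print(r.x,r.fun.round(1));A=r.x[:2]
        d=P-A;print((np.degrees(yaw-np.arctan2(d[:,1],d[:,0])+np.pi)%360-180).round(1)/17.189)
    A=np.array(A)
    vv,uu=np.mgrid[0:384,0:512];m=(g>55)&(g<95)
    vv,uu=vv[m],uu[m];Q=pix2plane(c,np.c_[uu,vv],66,st)[:,:2]-A
    r=np.hypot(*Q.T);a=np.degrees(yaw-np.arctan2(Q[:,1],Q[:,0]))
    k=(r>30)&(r<45.5)&(a>20)&(a<50)
    for lo in (31,34,37,40,43):
        kk=k&(r>=lo)&(r<lo+3);t=r[kk]*np.radians(a[kk]-35)
        if kk.any(): print(fn,lo,kk.sum(),"tang mm min/max/mean",t.min().round(1),t.max().round(1),t.mean().round(2),"ang",a[kk].mean().round(1))
    print("edge-in angle", a[k].mean())
# pointer in c2
D=np.load("c2.npy",allow_pickle=True).item();c,st=D["c"],D["st"]
pl=pix2plane(c,f14([(378,298),(425,318)],14,[275,172]),84,st)[:,:2]
for p in pl: d=p-A;print("skirt",np.degrees(yaw-np.arctan2(d[1],d[0])),np.hypot(*d))
q=pix2plane(c,f14([(112,294),(328,376)],14,[275,172]),106,st)[:,:2]
d=q[1]-q[0];print("top line",np.degrees(yaw-np.arctan2(d[1],d[0])),q[0]-A)
```

```text
c1.npy 31 17 tang mm min/max/mean -7.3 4.5 0.28 ang 35.4
c1.npy 34 16 tang mm min/max/mean -0.6 4.7 2.22 ang 38.6
c1.npy 37 15 tang mm min/max/mean -0.4 4.6 2.07 ang 38.1
c1.npy 40 13 tang mm min/max/mean -0.5 3.9 1.74 ang 37.4
c1.npy 43 6 tang mm min/max/mean -0.3 2.9 1.08 ang 36.4
edge-in angle 36.97410074063274
[566.14067525  72.07948634  47.16756417] [ 0.1 -0.  -0.1  0.  -0.1  0.1  0.  -0.1  0.2 -0.1 -0. ]
[-6.99284426 -5.99802199 -4.99738205 -3.01355518 -2.00709756 -1.02391064
  0.9890046   3.00191983  5.00901739  6.01547501  7.02775031]
c2.npy 31 24 tang mm min/max/mean -2.7 6.7 1.24 ang 37.2
c2.npy 34 19 tang mm min/max/mean -2.5 3.1 0.26 ang 35.4
c2.npy 37 17 tang mm min/max/mean -2.3 3.0 0.4 ang 35.6
c2.npy 40 17 tang mm min/max/mean -2.7 2.9 -0.14 ang 34.8
c2.npy 43 8 tang mm min/max/mean -1.9 1.9 -0.29 ang 34.6
edge-in angle 35.93009780755556
skirt 34.67347753014656 20.66294235397839
skirt 35.104911111029416 24.002896962090023
top line 35.65407925887649 [0.3457516  0.08064295]
```

```bash
cat > look.py <<'E'
from rig import bot
from h import *
import sys
def look(name,A=(566,72.5)):
    bot.move_to([535,34,240],tool(np.radians(-65)))
    bot.servo_line([540,36,140],speed=150,until_force=10)
    bot.dwell(.25)
    st=bot.read_state(); c=bot.read_camera("wrist")
    np.save(name+".npy",{"c":c,"st":st},allow_pickle=True)
    p=proj(c,[[A[0]+12,A[1],80]],st)[0];print(st["clock"],p)
    x,y=int(p[0]),int(p[1]);x0=max(x-90,0);y0=max(y-70,0)
    cv2.imwrite(f"pics/{name}.png",cv2.resize(c["image"][y0:y0+140,x0:x0+180],None,fx=4,fy=4,interpolation=cv2.INTER_NEAREST));print(x0,y0)
    return c,st
E
python3 - <<'E'
from look import *
look("f1")
E
```

```text
13.8667 [220.59478152 127.80747043]
130 57
```

View pics/f1.png

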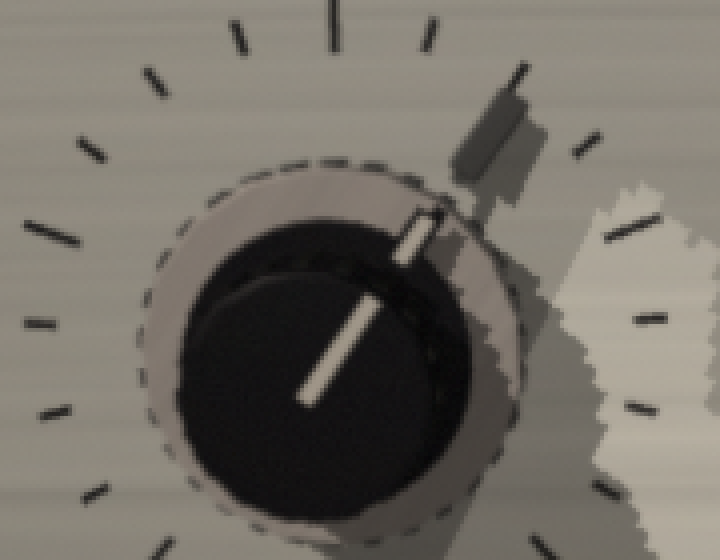

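```bash
cat > an.py <<'E'
from h import *
from scipy.optimize import least_squares
yaw=np.radians(25.35)
def an(fn,o,ticks,clip,ptr,top):
    D=np.load(fn,allow_pickle=True).item();c,st=D["c"],D["st"]
    f=lambda a:(np.array(a,float)+.5)/4-.5+o
    P=pix2plane(c,f(ticks),60,st)[:,:2]
    r=least_squares(lambda x:np.hypot(*(P-x[:2]).T)-x[2],[565,73,40]);A=r.x[:2];print(r.x,r.fun.round(1))
    ang=lambda d:np.degrees(yaw-np.arctan2(d[...,1],d[...,0]))
    print("tick idx",(ang(P-A)/17.189).round(3))
    for n,px,z in(("clip",clip,66),("ptr",ptr,84),("top",top,106)):
        Q=pix2plane(c,f(px),z,st)[:,:2];print(n,ang(Q-A),np.hypot(*(Q-A).T),"dir",ang(Q[-1]-Q[0]))
if __name__=="__main__":
    an("f1.npy",[130,57],[(240,38),(156,82),(92,150),(429,35),(588,145),(651,318),(641,408),(606,491),(40,323),(55,412),(95,494)],[(466,172),(515,98)],[(402,260),(428,218)],[(307,402),(372,299)])
E
python3 an.py
```

```text
[565.78285711  72.48233474  47.24538447] [-0.1  0.  -0.  -0.   0.1  0.  -0.1  0.   0.  -0.   0.1]
tick idx [-0.991 -1.992 -2.991  0.993  3.013  4.994  5.994  7.013 -4.985 -5.985
 -7.005]
clip [36.77593103 36.13572826] [32.00020579 44.55504958] dir 34.50469228585325
ptr [36.18377537 35.33610698] [18.27992347 24.84109154] dir 32.97657781545673
top [96.48960386 34.88379678] [ 0.35530135 14.99955857] dir 33.676457090055614
```

Run:
```python
from h import *
D=np.load("f1.npy",allow_pickle=True).item();c,st=D["c"],D["st"];im=c["image"]
a=im[57:57+60,230:275];a=cv2.resize(a,None,fx=12,fy=12,interpolation=cv2.INTER_NEAREST)
cv2.imwrite("pics/f2.png",cv2.convertScaleAbs(a,alpha=1.5,beta=0))
```

```text
(no output)
```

View pics/f2.png

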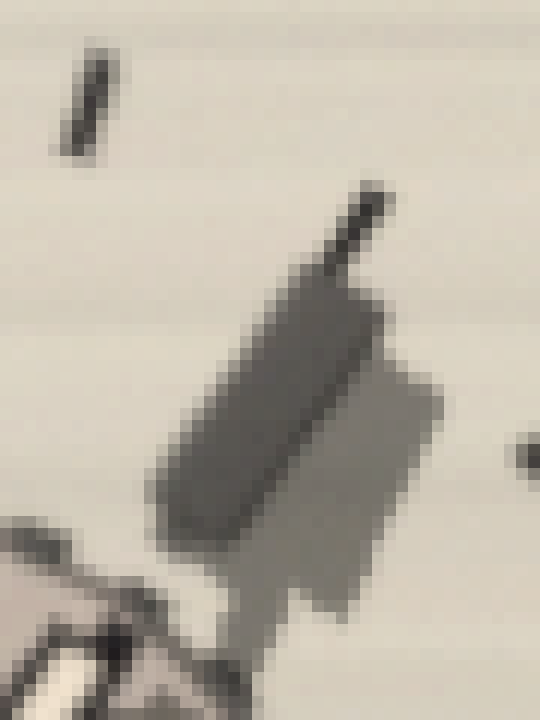

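Run:
```python
from h import *
D=np.load("f1.npy",allow_pickle=True).item();c,st=D["c"],D["st"];im=c["image"]
yaw=np.radians(25.35);A=np.array([565.78,72.48])
ang=lambda d:np.degrees(yaw-np.arctan2(d[...,1],d[...,0]))
f=lambda a:(np.array(a,float)+.5)/12-.5+[230,57]
for px in ([(334,290),(190,501)],[(300,265),(158,480)],[(368,325),(225,515)]):
    Q=pix2plane(c,f(px),66,st)[:,:2]-A; a=np.radians(ang(Q)-36);r=np.hypot(*Q.T);print(ang(Q),r,"tang",r*np.sin(a),ang(Q[0]-Q[1]))
# white line on skirt & top by brightness centroid
g=cv2.cvtColor(im,cv2.COLOR_BGR2GRAY).astype(float)
for z,(x0,x1,y0,y1) in ((84,(228,239,108,124)),(106,(203,226,129,160))):
    v,u=np.mgrid[y0:y1,x0:x1];w=np.clip(g[y0:y1,x0:x1]-110,0,None)
    if z==84:
        pass
    n,lab=cv2.connectedComponents((w>0).astype(np.uint8));
    k=max(range(1,n),key=lambda i:(lab==i).sum());w=w*(lab==k)
    pts=np.c_[u[w>0],v[w>0]];Q=pix2plane(c,pts,z,st)[:,:2]-A;W=w[w>0]
    m=(Q*W[:,None]).sum(0)/W.sum();e,V=np.linalg.eigh(((Q-m)*W[:,None]).T@(Q-m));d=V[:,1]*np.sign(V[:,1]@m)
    print(z,len(W),"centroid ang",ang(m),np.hypot(*m),"dir",ang(d))
```

```text
[35.35838948 35.36188491] [44.41430528 32.36631366] tang [-0.49735059 -0.36046296] 35.348999191454475
[32.7924836  32.12323035] [44.47590938 32.35099555] tang [-2.48853769 -2.18727598] 34.57720352794399
[38.30292789 38.4355928 ] [44.07724141 32.83633693] tang [1.77114929 1.39542323] 37.91540342413837
84 43 centroid ang 35.21602888833963 21.35077181121427 dir 35.11249627927484
106 117 centroid ang 34.73104405649263 7.520112510721959 dir 35.46171030727824
```

Run:
```python
from rig import bot
from h import *
bot.servo_line([540,36,240],speed=200)
for w in (58,75):
    bot.move_gripper(w); c=bot.read_camera("wrist"); st=bot.read_state()
    d=c["depth"];f=foc(c);v,u=np.mgrid[0:384,0:512]
    dx=(u-c["cx"])/f;dy=(v-c["cy"])/f;sx,sy=dx.copy(),dy.copy()
    for _ in range(10): k=1+c["k1"]*(sx**2+sy**2);sx,sy=dx/k,dy/k
    P=np.stack([sx*d,sy*d,d,np.ones_like(d)],-1)@np.array(c["mount"]).T
    m=(d>0)&(P[...,1]<40)&(abs(P[...,0])<75)&(abs(P[...,2])<16)
    Q=P[m];print(w,st["grip_width"],st["clock"],len(Q))
    for s in(-1,1):
        q=Q[Q[:,0]*s>0]; t=np.percentile(q[:,1],99);tip=q[q[:,1]>t-2];print(s,"tip y",q[:,1].max().round(1),t.round(1),"x range",tip[:,0].min().round(1),tip[:,0].max().round(1),"z",tip[:,2].min().round(1),tip[:,2].max().round(1))
```

```text
58 57.90324507162303 14.8333 32212
-1 tip y 14.8 7.5 x range -40.9 -28.1 z -10.7 11.9
1 tip y 14.4 7.5 x range 28.9 41.6 z -10.8 11.8
75 74.9854872438785 15.2 31110
-1 tip y 10.3 4.3 x range -47.9 -36.5 z -10.8 11.8
1 tip y 9.7 4.0 x range 37.3 49.5 z -10.5 11.9
```

Run:
```python
from rig import bot
from h import *
A=[565.8,72.6]
bot.move_gripper(70)
bot.move_to([*A,240],tool(np.radians(140)))
print(bot.servo_line([*A,110],speed=150,until_force=8))
print(bot.servo_line([*A,82],speed=50,until_force=5))
bot.dwell(0.2)
s0=bot.read_state();print(s0["clock"],s0["ee_pos"],s0["ft_force"])
bot.move_gripper(50,35); bot.dwell(0.2)
s=bot.read_state();M=rot(s["tool_rot"]);print(s["clock"],s["ee_pos"],"tool F",M.T@(s["ft_force"]-s0["ft_force"]),s["moment"].round(2),s["grip_width"])
m0=s["moment"][2]
for d in np.arange(8,124,5):
    bot.move_joints(bot.ik([*A,82],tool(np.radians(140-d))))
    s=bot.read_state();M=rot(s["tool_rot"]);print(d,s["clock"],np.degrees(np.arctan2(M[1,0],M[0,0])).round(1),(M.T@s["ft_force"]).round(1),s["moment"].round(2))
    if abs(s["moment"][2]-m0)>0.5 or d>118: break
```

```text
False
False
20.3 [565.94251841  72.59361157  82.3111714 ] [-0.24488317  1.13166256 -0.54157054]
20.8 [565.6688314   72.81758038  82.54567734] tool F [ 3.20115931 -7.78572633  2.82860455] [0.24 0.82 0.01] 52.58916729716412
8 21.0583 131.9 [ 4.3 -6.6  2.5] [ 0.37  0.77 -0.11]
13 21.3083 127.0 [ 3.8 -6.9  2.8] [ 0.29  0.8  -0.09]
18 21.5583 122.0 [ 2.9 -6.3  2.7] [ 0.3   0.82 -0.05]
23 21.8083 117.0 [ 2.8 -7.   2.6] [ 0.34  0.75 -0.05]
28 22.0583 112.0 [ 2.3 -7.1  3. ] [ 0.29  0.82 -0.04]
33 22.3083 107.0 [ 2.6 -7.2  3.8] [ 0.38  0.74 -0.07]
38 22.5583 102.0 [ 2.  -6.4  4.1] [0.37 0.77 0.  ]
43 22.8083 97.0 [ 1.4 -6.4  4.4] [ 0.34  0.73 -0.1 ]
48 23.0583 92.0 [ 1.3 -6.2  4.5] [ 0.32  0.71 -0.05]
53 23.3083 87.0 [ 1.6 -6.2  3.7] [ 0.38  0.77 -0.07]
58 23.5583 82.0 [ 0.6 -6.4  4.9] [ 0.31  0.68 -0.05]
63 23.8083 77.0 [ 0.1 -6.7  4.2] [ 0.34  0.78 -0.02]
68 24.0583 72.1 [-0.5 -4.7  0.6] [ 0.09 -0.09  0.42]
73 24.3083 67.2 [-0.1 -5.5  0.5] [0.08 0.06 0.32]
78 24.5583 62.1 [ 0.4 -5.5  1.8] [ 0.22  0.26 -0.01]
83 24.8083 57.2 [-0.1 -6.5  3.3] [0.4  0.44 0.  ]
88 25.0583 52.3 [ 0.3 -3.2  1.6] [0.14 0.1  0.25]
93 25.3083 47.2 [ 0.  -4.5  4.2] [0.63 0.55 0.17]
98 25.5583 42.2 [ 1.4 -2.1  0. ] [ 0.26 -0.04 -0.1 ]
103 25.8083 37.3 [ 1.3 -0.5 -1.4] [-0.16 -0.4  -0.03]
108 26.0583 32.3 [ 0.9 -0.3  0.2] [ 0.13 -0.15 -0.03]
113 26.3083 27.3 [ 1.5  0.2 -2.9] [-0.35 -0.37  0.09]
118 26.5583 22.3 [ 0.8  0.  -1. ] [ 0.05 -0.16  0.15]
123 26.8083 17.3 [ 0.2  0.4 -1.1] [-0.18 -0.08 -0.02]
```

Run:
```python
from rig import bot
from h import *
A=[565.8,72.6]
print(bot.read_state()["grip_width"])
bot.move_gripper(70)
bot.servo_line([*A,84],speed=50)
bot.move_joints(bot.ik([*A,84],tool(np.radians(100))))
bot.servo_line([*A,81.5],speed=50)
bot.move_gripper(50,60); bot.dwell(0.2)
s=bot.read_state();m0=s["moment"][2];print(s["clock"],s["grip_width"],s["ee_pos"],s["moment"])
for d in np.arange(2,13,2):
    bot.move_joints(bot.ik([*A,81.5],tool(np.radians(100-d))))
    s=bot.read_state();M=rot(s["tool_rot"]);print(d,s["clock"],np.degrees(np.arctan2(M[1,0],M[0,0])).round(1),(M.T@s["ft_force"]).round(1),s["moment"].round(2))
    if abs(s["moment"][2]-m0)>0.7: break
```

```text
52.68350489537932
29.4417 51.69911172129091 [565.77354197  72.84851394  82.05575836] [ 0.36247589  0.58599915 -0.01205369]
2 29.6917 98.1 [ 1.6 -7.4  3.8] [0.32 0.59 1.07]
```

Run:
```python
from look import *
A=[565.8,72.6]
bot.move_gripper(70)
bot.servo_line([*A,125],speed=80)
bot.servo_line([*A,240],speed=200)
look("g1")
```

```text
34.8583 [220.59422314 127.73425962]
130 57
```

View pics/g1.png

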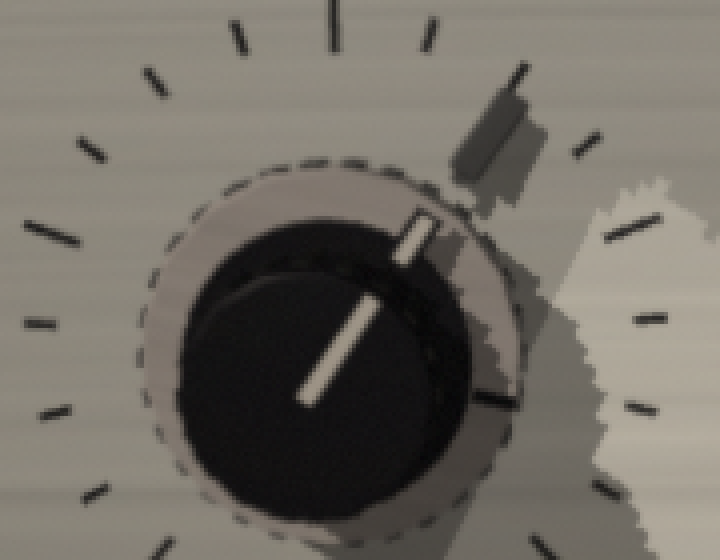

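```bash
cat > wh.py <<'E'
from look import *
yaw=np.radians(25.35);ux=np.array([np.cos(yaw),np.sin(yaw)]);uy=np.array([-ux[1],ux[0]])
W=np.array([565.8,72.5])-135*uy
T=tool(yaw+np.pi/2)
def at(dx,z): return [*(W+dx*ux),z]
def f(s,s0): 
    F=s["ft_force"]-s0["ft_force"]; return np.array([F[:2]@ux,F[:2]@uy,F[2]]).round(1)
def stroke(a,b,press,n=6):
    bot.servo_line(at(a,100),speed=150); bot.dwell(.15)
    s0=bot.read_state()
    hit=bot.servo_line(at(a,86),speed=30,until_force=4)
    s=bot.read_state();z=s["ee_pos"][2];print("hit",hit,z,f(s,s0))
    if not hit: return
    for x in np.linspace(a,b,n+1)[1:]:
        bot.servo_line(at(x,z-press),speed=40); s=bot.read_state();print(round(x,1),s["clock"],s["ee_pos"][2].round(2),f(s,s0))
        if abs(f(s,s0)[2])>40: print("high");break
    bot.servo_line(at(b+1,100),speed=100)
E
python3 - <<'E'
from wh import *
print(W)
bot.servo_line([540,36,240],speed=200)
bot.move_gripper(0,20)
bot.move_to(at(-10,180),T)
bot.servo_line(at(-10,125),speed=150)
stroke(-10,11,0.6)
c=bot.read_camera("side");cv2.imwrite("pics/h_side.png",cv2.resize(c["image"][120:320,190:370],None,fx=3,fy=3))
E
```

```text
[623.59979929 -49.50075082]
hit True 89.26464566154654 [-4.1 -0.1  7.4]
-6.5 40.6333 89.87 [-0.9  1.6 12.3]
-3.0 40.8833 89.95 [ 1.4  1.  10.8]
0.5 41.1333 89.91 [-0.6  1.  11.6]
4.0 41.3833 90.04 [ 0.3  0.6 12. ]
7.5 41.6333 89.79 [1.4 0.5 8.7]
11.0 41.8833 89.18 [ 2.8 -1.1  4.9]
```

View pics/h_side.png

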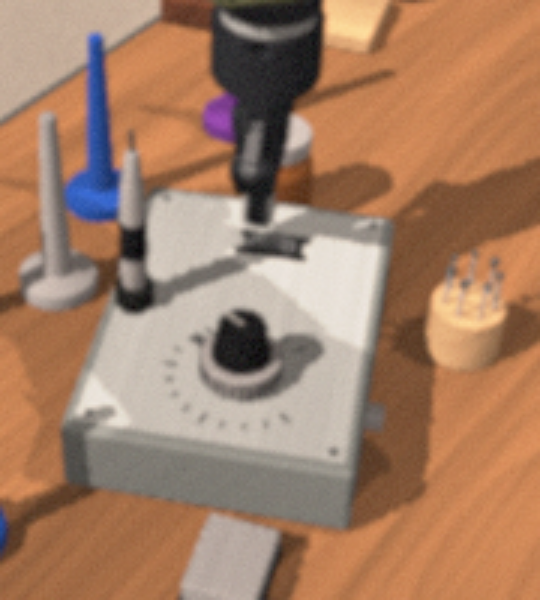

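Run:
```python
from wh import *
stroke(-10,11,0.8,5)
stroke(-10,11,0.8,5)
print(bot.read_state()["clock"])
```

```text
hit True 89.73410416072794 [-1.2  1.1  6.7]
-5.8 43.3 89.81 [ 0.8  2.  11.1]
-1.6 43.5583 90.05 [ 2.1  2.8 10.8]
2.6 43.8167 89.94 [ 0.4  1.4 10.9]
6.8 44.075 90.03 [ 1.4  1.  11.6]
11.0 44.3333 89.53 [1.8 1.1 7.4]
hit True 89.74203654654973 [-1.5  0.6  7.6]
-5.8 45.6917 89.68 [-3.5  0.7 11.9]
-1.6 45.95 89.89 [-4.4 -0.4 13.7]
2.6 46.2083 89.86 [-4.8  0.1 13.3]
6.8 46.4667 89.76 [-3.8 -0.6 12.5]
11.0 46.725 89.72 [-2.4 -0.5 10.8]
46.9833
```

Run:
```python
from wh import *
stroke(-10,11,1.3,4)
bot.servo_line(at(0,200),speed=200)
bot.move_to(at(-60,245),T)
bot.dwell(.2)
st=bot.read_state();c=bot.read_camera("wrist");print(st["clock"],proj(c,[at(0,71)],st))
cv2.imwrite("pics/i_w.png",c["image"])
t=bot.read_camera("top");cv2.imwrite("pics/i_top.png",cv2.resize(t["image"][90:290,150:370],None,fx=3,fy=3,interpolation=cv2.INTER_CUBIC))
```

```text
hit True 89.78933548768725 [-1.9  1.3  5.8]
-4.8 48.1083 89.68 [-7.   2.1 15.9]
0.5 48.3917 89.79 [-6.6  0.3 15.2]
5.8 48.675 89.69 [-4.5 -0.3 14. ]
11.0 48.9583 89.46 [ 1.8 -0.5  9.4]
50.475 [[252.61253295 229.15259879]]
```

View pics/i_w.png

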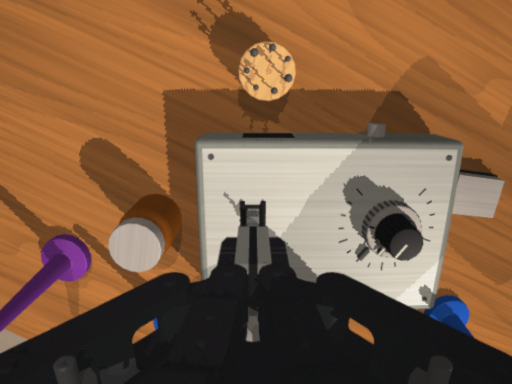

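View pics/i_top.png

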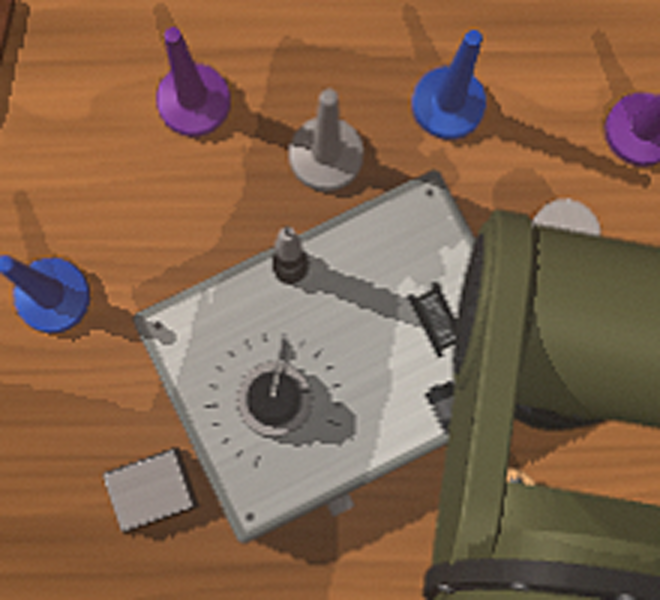

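Run:
```python
from rig import bot
bot.move_gripper(60)
s=bot.read_state();print(s["clock"],s["ft_force"])
bot.finish_job()
```

```text
51.175 [0.06084823 0.59701684 0.09857223]
the job is handed in; nothing more can be done
```

The controller is preset and the job is handed in at about 51 s. All three settings are done in the order asked, and my last checks found no failures.

- **Speed knob:** I turned it about 119° clockwise. In the close view the pointer read about 35.2° and the marker clip about 35.4°. An earlier view from further off had put the clip at up to 38°; I relied on the closer, near-overhead view. A look after locking the ring showed the pointer unmoved.
- **Lock ring:** I turned it clockwise about 66°, after which the fingers slipped on it. A second, firmer grip met about 1 N m within 2°, so it is at its stop.
- **Thumbwheel:** Two strokes towards the back rolled it. Two more only slid, with 4–7 N of drag, so I take it to be at its stop. That rests on force alone; I did not confirm the wheel's angle in a picture.
- **Surroundings:** The last top picture showed the handpiece, mandrel and block where they began. The arm hid part of the jar and the bur stand there. Both were visible upright in the last wrist picture, but I did not measure whether they had shifted. The gripper was open and touching nothing at hand-in.

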